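# Index the dividing table by one notch

### The arm

A 7-joint arm with a two-finger parallel gripper is mounted at the origin on a cart in front of the work surface, level with it; the furniture and walls round the work are solid. World frame = base frame: x ahead of the robot, y to its left, z up, the work surface at z = 0. Lengths are in m, angles in rad, forces in N, time in s.
With the tool pointing down it reaches from about 0.35 to 0.9 m from the base axis. Payload 19.9 kg.
Tool frame: the origin (TCP) lies midway between the tips of the shut fingers; the grasp point (between the pads) lies 19 mm behind it; z points along the fingers, y is the direction in which the jaws open and shut (so a half turn about z gives the same grasp; the last joint's range is limited). The gripper opens to 94 mm and grips with 3 to 60 N. Pads are 16 mm wide; open, the fingers measure 119 mm over their backs; the gripper's body (75 mm by 177 mm) begins 78 mm behind the grasp point.
Start: joints at [1.252, 0.417, -0.01, 1.614, 0.005, 1.111, -0.053], TCP at [0.171, -0.601, 0.205] pointing down, gripper open.
Joint ranges: [-2.81, 2.81], [-0.39, 2.02], [-1.27, 1.25], [0.06, 2.57], [-1.19, 4.33], [0.19, 2], [-2.82, 2.82]. Speed limits (rad/s): [1.89, 1.89, 2.39, 2.39, 3.01, 3.01, 3.01].

### API

Orientations are given as a 3x3 rotation matrix whose columns are the frame's x, y, z axes.
In Python, from cell import bot gives the robot as it stands.
- The arm moves only by the tool play_rows, never from a script. Its argument "motion" is one flat list of numbers, 7 for each row, row after row: the shift along the tool's x, y, z in mm, then the turn, a rotation vector about the tool's x, y, z in rad, then the opening, from 0 (shut) to 1 (fully open). A call has 1 to 20 rows; each row shifts and turns the pose as measured when the row begins, along the tool's axes as they then stand; what a row does not reach is not made up. A row lasts 1/12 s, in which the tool goes at most 41.7 mm and 7.16 degrees, less where a joint would pass 70% of its speed; a pose out of reach is approached as far as the arm can. A call is refused whole if a number of a shift passes 41.7 or a number of a turn 0.125, either way. A call with a gripper value outside its range is refused whole. The fingers move at their own pace and stop on an object; the grip force is fixed at half the most. Time passes only in rows, so rows that do not move let the fingers close. It gives the time, the measured TCP pose, the force and the opening at its end, in the units of the state.
- bot.sense(): the state, without advancing time (a new reading comes with each control period).
- bot.grab_frame(name): name is "side" or "top"; returns a dict with "pixels" (480x640x3 uint8, red, green, blue), "fov_y" (degrees; the focal length in pixels is half the picture's height over the tangent of half this angle, whatever the lens; pixels are square), "cx", "cy" (the principal point, pixels), "world_from_camera" (4x4, takes a point from camera to world coordinates). Camera axes: x right, y up, looking along -z (the intrinsics and any distortion apply to the point x, -y, -z); pixel columns grow to the right and rows downward; lengths in m; the calibration is good to about 2 mm. A picture is of the moment at which its call begins. There is no depth.
- bot.finish_job(): hands the job in, once; it reports no verdict.
Trained networks look in a picture, given as the dict that the camera call returned (one of the last four; its "shot" number tells which), for a name from the list of things; names that differ only in an ending like _2 or _b are one class to them, and where a whole thing is asked for, a point or a joint stands for the part that bears it (a point fixed in the world has none). Each returns a list of dicts, best first, with "p" (0 to 1); they miss things now and then, are a little off and sometimes report something else, mostly with a low value. They report only what shows in the picture. A call takes as long as a camera call.
- bot.silhouettes(picture, name): "pixels" (480x640 bool, what is visible of it).
- bot.spot_point(picture, name): "centre" ([x, y, z] in m, in the coordinates of the camera as it stood for that picture, good to about 4 mm: a listed point, or the origin of a listed thing).
The state is a dict: "time": time; "q": joint angles; "dq": joint speeds; "joint_efforts": joint torques, N m; "ee_pos": TCP position; "tcp_rot": TCP orientation; "ft_force": force on the tool from outside, world axes, zero at the start; "moment": the same for the moment, N m; "width": finger opening in m.
Only numpy, scipy, OpenCV 4.12 (cv2) and the standard library are available. Lean on these libraries where they do the work, as an engineer would, in place of code of your own. Each camera call takes 0.05 s, during which the arm holds its last target.

### The job

Index the small rotary table on to its next hardness-test position: with the fingertips press the plunger's black thumb saddle down to unlock it, push the table clockwise as seen from above to the next notch only, and let the plunger spring fully back up so that the table is locked there. Push gently, and leave the round test block lying in its seat and the other things on the bench where they are; nothing is to be picked up.

Things in the scene. Friction and masses are not known exactly. Their poses are not given: they have to be found in the camera images.
- index_base: Rotary index table, its fixed foot: grey round foot with three lugs reaching 81 mm from the axis; over it a fixed steel index plate 160 mm across (34 to 42 mm above the bench) with six rim notches, one every 60 degrees. The plunger's 12 mm collar sits in a notch with 1 degree of play. Origin: on the bench under the axis; z up. Tall machines stand about 0.1 m to its right (0.38 m high) and left.
- index_table (a joint): Turn (rad) of the aluminium table (112 mm disc, top 54 mm above the bench) about the vertical axis through table_axis. 0 at the start, locked; positive is clockwise from above; 1.047 (60 degrees) is the next notch. A bracket on it carries the plunger, which goes round with it. Unlocked, it turns against a small friction (about 2 N at the plunger) and stays where it is left.
- plunger (a joint): Spring plunger's push-in, m: 0 fully up, 0.012 at its stop; takes 4 N to start, 8 N at the stop. Pushed 8 mm or more, its collar is below the plate and the table can turn. Let go between notches it rests under the plate (about 0.008) and the table can still be pushed; in the next notch it springs up by itself and stops the table, if nothing holds the saddle down.
- saddle (a point): Centre of the upper face of the plunger's black thumb saddle, 72 mm from the axis, 76 mm above the bench when up. z up, x outward from the axis, y along the rim. Plate 30 mm radially by 66 mm along the rim, with an upright lip at each rim-wise end: 6 mm thick, 54 mm apart inside, 20 mm above the plate. Shut fingertips fit between the lips; pushing the lip ahead turns the table.
- table_axis (a point): Point on the table's vertical turning axis at the height of the disc's top, 54 mm above the bench.
- test_block: Round steel hardness test block, 60 mm across and 11 mm high, 0.25 kg, lying loose in the shallow ring seat (63 mm inside, 74 mm outside, rim 6 mm high) on the middle of the table; its top is 65 mm above the bench. Origin: centre of its underside. It rides round with the table.
- paste_tin: Bystander: flat blue tin, 55 mm across, 22 mm high, on the bench to the right of the table. Origin: centre of its underside.
- specimen: Bystander: black resin-mounted specimen, 30 mm across, 19 mm high, on the bench to the right of the table. Origin: centre of its underside.
- anvil_cap: Bystander: small chrome anvil cap, 44 mm across, 18 mm high, on the bench to the right of the table. Origin: centre of its underside.
- bottle: Bystander: brown bottle, 50 mm across, 116 mm high, behind the table. Origin: centre of its underside.

How it is judged:
By the outcome, as a careful person would: the job done as asked, in the order asked, and still so for the second after the job is handed in, with the robot touching nothing.
It also fails if it takes over 58 s, if anything falls off the work surface, if the arm or the gripper's body presses on something with over 40 N, if the wrist force passes 120 N, or if a joint passes its speed limit or range.

## Working session

There is one attempt and no reset: what is moved stays moved. The work goes in short steps, Python scripts to look and compute and a tool call to move; the robot and the scene stay as the last step left them, time stands still between calls to the robot, and variables do not carry over. Pictures are saved under pics/ and viewed, and the job is handed in when it is done.

Besides the shell and the picture viewer there is one more tool, called by a JSON object that holds its "name" and its "arguments". play_rows: Moves the arm, as the interface text tells. Its arguments: {"type":"object","properties":{"motion":{"type":"array","items":{"type":"number"}}},"required":["motion"]}

```bash
mkdir -p pics; cat > h.py <<'E'
import numpy as np, cv2
from cell import bot
def look(cam,tag,names=()):
    f=bot.grab_frame(cam); T=np.array(f["world_from_camera"])
    cv2.imwrite(f"pics/{tag}.png",f["pixels"][:,:,::-1])
    for n in names:
        r=bot.spot_point(f,n)
        print(cam,n,[(np.round((T@np.r_[d["centre"],1])[:3],4).tolist(),round(d["p"],2)) for d in r[:2]])
    return f
E
python3 - <<'E'
from h import *
s=bot.sense();print(s["time"],s["ee_pos"],np.round(s["tcp_rot"],3).tolist(),s["ft_force"],s["width"])
N=["index_base","saddle","table_axis","test_block","paste_tin","specimen","anvil_cap","bottle"]
for c in ("side","top"):
    f=look(c,c+"0",N); print(np.round(f["world_from_camera"],3).tolist(),f["fov_y"],f["cx"],f["cy"],[k for k in f])
E
```

```text
0.0 [ 0.17067853 -0.60085767  0.2048401 ] [[0.962, 0.273, -0.0], [0.273, -0.962, 0.001], [-0.0, -0.001, -1.0]] [-0.74902628  0.17623373 -0.22321749] 0.09401456034166543
side index_base [([0.4581, 0.3042, 0.003], 0.79)]
side saddle [([0.4006, 0.2622, 0.0797], 0.76)]
side table_axis [([0.4616, 0.3005, 0.0522], 0.6)]
side test_block [([0.4645, 0.3093, 0.0536], 0.57)]
side paste_tin [([0.3931, 0.1648, 0.0033], 0.91), ([0.4639, 0.3047, 0.0572], 0.52)]
side specimen [([0.3894, 0.003, 0.005], 0.61), ([0.3817, 0.0756, -0.0023], 0.28)]
side anvil_cap [([0.3855, 0.0798, 0.0016], 0.71)]
side bottle []
[[0.874, 0.305, -0.379, 0.212], [-0.487, 0.537, -0.689, -0.396], [-0.007, 0.787, 0.617, 0.609], [0.0, 0.0, 0.0, 1.0]] 55.585872621022105 320.6119489263958 241.7071091243493 ['pixels', 'fov_y', 'cx', 'cy', 'world_from_camera', 'shot']
top index_base [([0.4549, 0.2999, 0.0007], 0.74)]
top saddle []
top table_axis [([0.4536, 0.3017, 0.0562], 0.88)]
top test_block [([0.4562, 0.3021, 0.057], 0.9)]
top paste_tin [([0.394, 0.1663, -0.0015], 0.96)]
top specimen [([0.3865, 0.0066, 0.0031], 0.46)]
top anvil_cap []
top bottle [([0.6606, 0.3926, 0.0013], 0.74)]
[[0.026, 0.989, -0.143, 0.383], [-1.0, 0.026, 0.004, 0.179], [0.008, 0.143, 0.99, 1.113], [0.0, 0.0, 0.0, 1.0]] 51.875742116989684 312.7509345337917 237.33609669391475 ['pixels', 'fov_y', 'cx', 'cy', 'world_from_camera', 'shot']
```

View pics/side0.png

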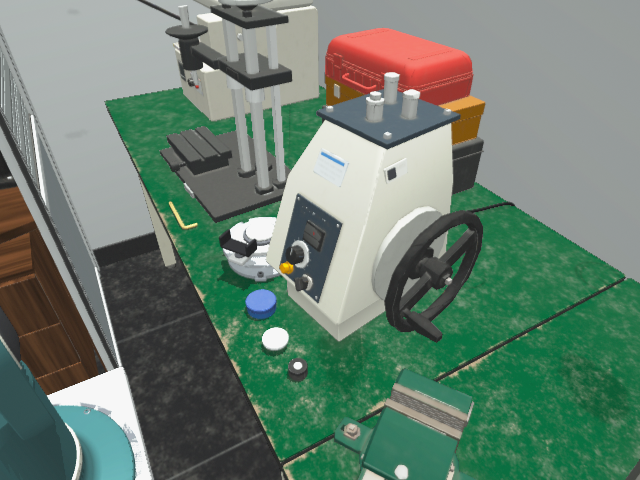

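View pics/top0.png

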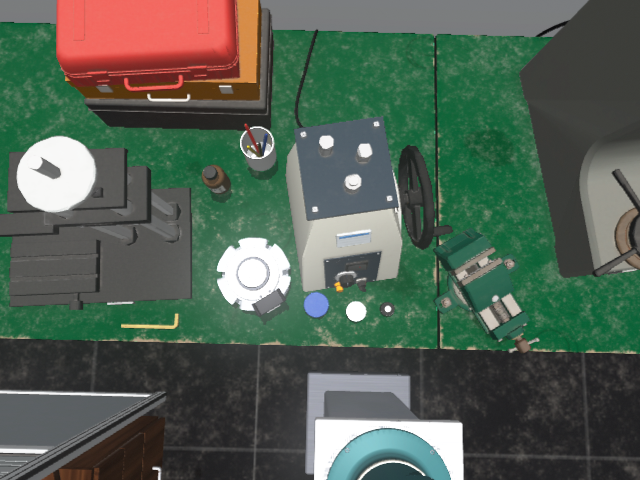

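The side view shows the saddle at about px (238,242) on the robot's side of the table. The top view shows the table centre at about (255,273) and the saddle at about (268,302). The white machine is to the right, with its base corner near (300,290). Next I'll refine the saddle angle and the clearances.

```bash
cat >> h.py <<'E'
def ray(f,u,v,z):
    T=np.array(f["world_from_camera"]);F=240/np.tan(np.radians(f["fov_y"])/2)
    d=T[:3,:3]@np.array([(u-f["cx"])/F,-(v-f["cy"])/F,-1.]);o=T[:3,3]
    return o+d*(z-o[2])/d[2]
def proj(f,P):
    T=np.array(f["world_from_camera"]);F=240/np.tan(np.radians(f["fov_y"])/2)
    c=T[:3,:3].T@(np.array(P)-T[:3,3]);return np.round([f["cx"]-F*c[0]/c[2],f["cy"]+F*c[1]/c[2]],1)
def crop(f,tag,x0,y0,x1,y1,k):
    cv2.imwrite(f"pics/{tag}.png",cv2.resize(np.ascontiguousarray(f["pixels"][y0:y1,x0:x1,::-1]),None,fx=k,fy=k,interpolation=cv2.INTER_CUBIC))
E
python3 - <<'E'
from h import *
for c,b in (("side",(200,200,320,290)),("top",(205,225,305,325))):
    f=look(c,c+"1",["saddle","table_axis"])
    crop(f,c+"1c",*b,6)
    for n in("saddle","plunger","index_table"):
        for d in bot.silhouettes(f,n)[:2]:
            m=d["pixels"];ys,xs=np.nonzero(m); 
            if len(xs): print(c,n,d["p"],len(xs),xs.mean(),ys.mean(),xs.min(),xs.max(),ys.min(),ys.max(), ray(f,xs.mean(),ys.mean(),.078))
    if c=="top":
        for u,v,z in((300,290,0),(288,160,.3),(298,125,.38),(300,212,.38),(190,305,.01),(190,190,.01),(163,195,0.15),(397,280,0)): print(u,v,z,np.round(ray(f,u,v,z),3))
    for P in((.455,.301,.065),(.4,.262,.076)):print(proj(f,P))
E
```

```text
side saddle [([0.4006, 0.2673, 0.0729], 0.61), ([0.4612, 0.2993, 0.0054], 0.53)]
side table_axis [([0.4615, 0.3, 0.0533], 0.69)]
side saddle 0.89 533 237.28330206378988 244.24577861163226 219 257 230 255 [0.39852246 0.26758509 0.078     ]
side plunger 0.55 521 238.15163147792705 245.1612284069098 220 257 232 256 [0.39894351 0.26416771 0.078     ]
side index_table 0.79 1201 243.10491257285597 242.90258118234803 219 274 219 264 [0.40956554 0.2659902  0.078     ]
[258.7 231.6]
[239.2 246.4]
top saddle [([0.3939, 0.2622, 0.079], 0.66)]
top table_axis [([0.4569, 0.2991, 0.0544], 0.97)]
top saddle 0.91 528 268.09090909090907 302.2594696969697 251 285 288 316 [0.39443685 0.26385805 0.078     ]
top saddle 0.49 283 355.2155477031802 311.5053003533569 346 364 303 321 [0.38004482 0.08240729 0.078     ]
top plunger 0.78 477 268.37945492662476 302.1614255765199 252 285 288 316 [0.39465419 0.26326652 0.078     ]
top index_table 0.78 1932 256.4021739130435 280.5419254658385 227 284 248 315 [0.43882319 0.29001501 0.078     ]
top index_table 0.45 648 215.5895061728395 178.9922839506173 201 230 165 194 [0.65458531 0.38693252 0.078     ]
300 290 0 [0.424 0.2   0.   ]
288 160 0.3 [0.633 0.221 0.3  ]
298 125 0.38 [0.665 0.203 0.38 ]
300 212 0.38 [0.528 0.196 0.38 ]
190 305 0.01 [0.385 0.442 0.01 ]
190 190 0.01 [0.645 0.458 0.01 ]
163 195 0.15 [0.6   0.475 0.15 ]
397 280 0 [ 0.452 -0.018  0.   ]
[252.2 273.1]
[269.2 299.6]
```

View pics/side1c.png

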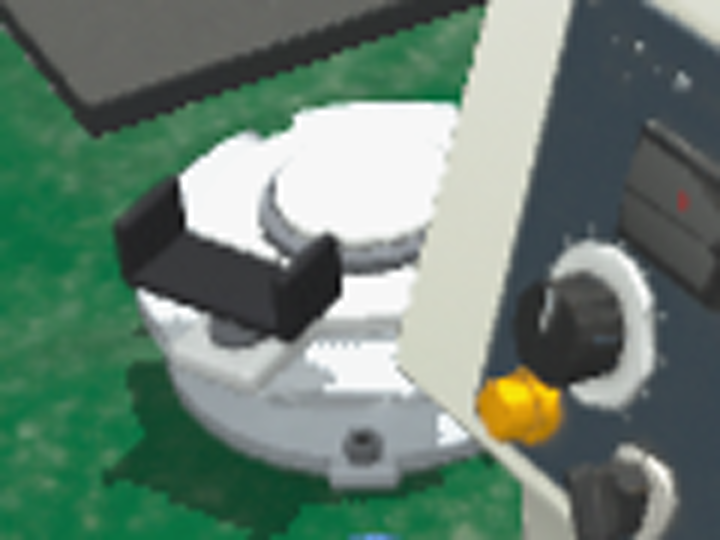

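View pics/top1c.png

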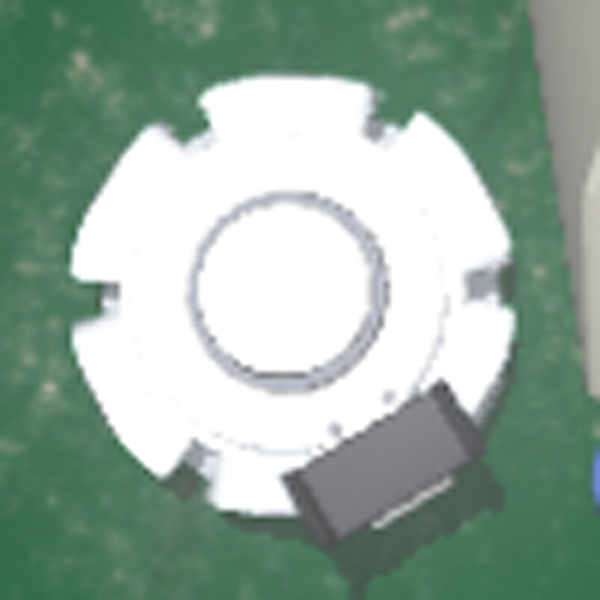

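```bash
python3 - <<'E'
from h import *
f=look("top","t2")
for u,v,z in((292,290,.042),(288,292,.065),(383.5,461.5,.096),(377,464,.076),(485,283,.042),(100,297,.042),(459,415,.096),(308,508,.096)): print(np.round(ray(f,205+u/6-.4,225+v/6-.4,z),4))
f=look("side","s2")
for u,v,z in((355,175,.065),(168,180,.096),(325,240,.096),(212,280,.076)): print(np.round(ray(f,200+u/6-.4,200+v/6-.4,z),4))
th=np.radians(212);print(.457+.072*np.cos(th),.300+.072*np.sin(th))
E
```

```text
[0.457  0.3014 0.042 ]
[0.4547 0.3001 0.065 ]
[0.3958 0.2616 0.096 ]
[0.3951 0.2654 0.076 ]
[0.4614 0.2317 0.042 ]
[0.4527 0.3705 0.042 ]
[0.4122 0.2364 0.096 ]
[0.3795 0.2866 0.096 ]
[0.4588 0.3097 0.065 ]
[0.3924 0.2964 0.096 ]
[0.4236 0.243  0.096 ]
[0.3932 0.2665 0.076 ]
0.3959405370767374 0.26184581297520926
```

{"name": "play_rows", "arguments": {"motion": [0,-8,-20,0,0,0,0,0,-8,-20,0,0,0,0,0,-8,-20,0,0,0,0,0,-8,-20,0,0,0,0,0,-8,-20,0,0,0,0,0,-8,-20,0,0,0,0,0,-8,-20,0,0,0,0,0,-8,-20,0,0,0,0,0,-8,-20,0,0,0,0,0,-8,-20,0,0,0,0,0,-8,-20,0,0,0,0,0,-8,-20,0,0,0,0,0,-8,-20,0,0,0,0]}}

```text
time: 2.68
ee_pos: [0.1407, -0.4954, 0.4734]
tcp_rot: [[0.962, 0.273, -0.002], [0.273, -0.962, 0.007], [-0.0, -0.007, -1.0]]
ft_force: [-0.7, 0.1, -0.3]
width: 0.011
```

{"name": "play_rows", "arguments": {"motion": [40,0,0,0,0,-0.078,0,40,0,0,0,0,-0.078,0,40,0,0,0,0,-0.078,0,40,0,0,0,0,-0.078,0,40,0,0,0,0,-0.078,0,40,0,0,0,0,-0.078,0,40,0,0,0,0,-0.078,0,40,0,0,0,0,-0.078,0,40,0,0,0,0,-0.078,0,40,0,0,0,0,-0.078,0,40,0,0,0,0,-0.078,0,40,0,0,0,0,-0.078,0,40,0,0,0,0,-0.078,0,40,0,0,0,0,-0.078,0,40,0,0,0,0,-0.078,0,40,0,0,0,0,-0.078,0,40,0,0,0,0,-0.078,0,40,0,0,0,0,-0.078,0]}}

```text
time: 4.18
ee_pos: [0.5289, 0.0595, 0.4774]
tcp_rot: [[-0.156, 0.988, -0.0], [0.988, 0.156, -0.002], [-0.002, -0.001, -1.0]]
ft_force: [0.4, 0.9, 0.0]
width: 0.0004
```

```bash
cat > to.py <<'E'
import sys
from h import *
from scipy.spatial.transform import Rotation as R
# to.py x y z thetadeg : needed shift in tool axes & turn to have tool y inward at table angle theta
x,y,z,th=map(float,sys.argv[1:]);s=bot.sense();Rm=np.array(s["tcp_rot"]);th=np.radians(th)
yy=np.array([-np.cos(th),-np.sin(th),0]);zz=np.array([0,0,-1.]);Rt=np.c_[np.cross(yy,zz),yy,zz]
print("t",s["time"],"pos",np.round(s["ee_pos"],4),"F",np.round(s["ft_force"],1),"w",s["width"])
print("shift mm",np.round(1000*Rm.T@(np.array([x,y,z])-s["ee_pos"]),1),"turn",np.round(R.from_matrix(Rm.T@Rt).as_rotvec(),3),"q",np.round(s["q"],2))
E
python3 to.py .396 .263 .12 212
```

```text
t 4.1833 pos [0.5289 0.0595 0.4774] F [0.4 0.9 0. ] w 0.00044681994220943584
shift mm [222.4 -99.3 357.1] turn [-0.001  0.002 -0.402] q [ 0.41  0.17 -0.69  1.38  0.11  1.63 -0.11]
```

{"name": "play_rows", "arguments": {"motion": [28,-15,0,0,0,-0.05,0,28,-14,0,0,0,-0.05,0,28,-12,0,0,0,-0.05,0,28,-10,0,0,0,-0.05,0,28,-8,0,0,0,-0.05,0,28,-6,0,0,0,-0.05,0,28,-4,0,0,0,-0.05,0,28,-2,0,0,0,-0.05,0,0,0,0,0,0,0,0]}}

```text
time: 4.93
ee_pos: [0.3718, 0.2683, 0.4775]
tcp_rot: [[-0.566, 0.825, 0.001], [0.825, 0.566, -0.001], [-0.002, 0.001, -1.0]]
ft_force: [-0.2, 0.0, -0.4]
width: 0.0004
```

```bash
python3 to.py .396 .263 .12 212
```

```text
t 4.9333 pos [0.3718 0.2683 0.4775] F [-0.2  0.  -0.4] w 0.0003786979871255375
shift mm [-17.5  16.8 357.5] turn [0.001 0.002 0.043] q [ 0.23 -0.   -0.91  1.53  0.    1.61 -0.08]
```

{"name": "play_rows", "arguments": {"motion": [-3,3,25,0,0,0.008,0,-3,3,25,0,0,0.008,0,-3,3,25,0,0,0.008,0,-3,3,25,0,0,0.008,0,-3,3,25,0,0,0.008,0,-3,2,25,0,0,0,0,0,0,25,0,0,0,0,0,0,25,0,0,0,0,0,0,25,0,0,0,0,0,0,25,0,0,0,0,0,0,25,0,0,0,0,0,0,20,0,0,0,0,0,0,0,0,0,0,0]}}

```text
time: 6.02
ee_pos: [0.3925, 0.27, 0.1731]
tcp_rot: [[-0.545, 0.838, 0.011], [0.839, 0.545, 0.001], [-0.005, 0.01, -1.0]]
ft_force: [-0.1, -0.3, -0.6]
width: 0.001
```

```bash
python3 to.py .396 .263 .11 212; python3 - <<'E'
from h import *
f=look("side","s3",["saddle"]); crop(f,"s3c",180,130,340,290,4)
f=look("top","t3",["saddle"]); crop(f,"t3c",180,200,330,350,4)
print(proj(f,bot.sense()["ee_pos"]))
E
```

```text
t 6.0167 pos [0.3925 0.27   0.1731] F [-0.1 -0.3 -0.6] w 0.0009530977767623567
shift mm [-7.4 -1.5 63.1] turn [0.01  0.005 0.018] q [ 0.1   0.28 -0.88  1.99  0.27  0.98 -0.34]
side saddle [([0.4009, 0.2659, 0.0769], 0.64), ([0.4642, 0.3035, 0.0567], 0.49)]
top saddle []
[259.8 301.4]
```

View pics/s3c.png

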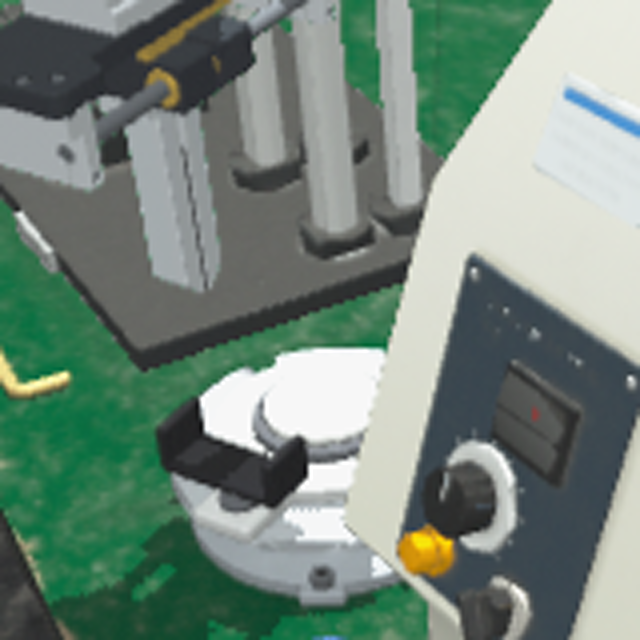

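View pics/t3c.png

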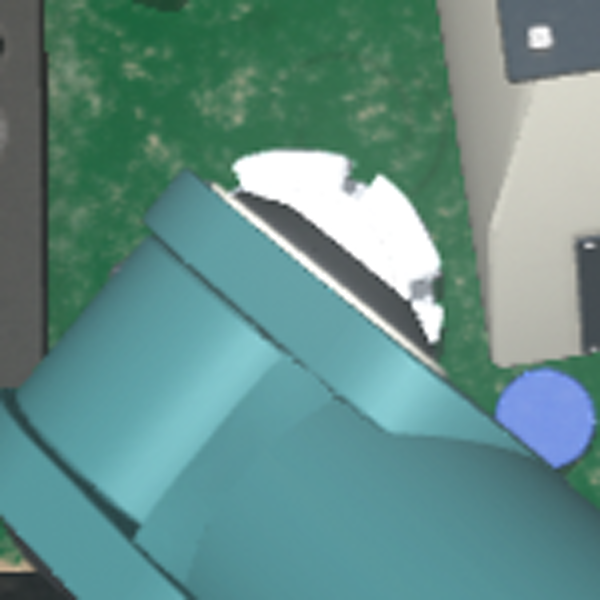

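The side view shows the shut fingertips at about px (226,200), above the saddle at about (238,242). The arm hides the saddle in the top view. I'll lower to just above the lips.

{"name": "play_rows", "arguments": {"motion": [-2,0,15,0.003,0.001,0.005,0,-2,0,15,0.003,0.001,0.005,0,-2,-1,15,0.002,0.001,0.005,0,-2,-1,13,0,0,0.003,0,0,0,0,0,0,0,0]}}

```text
time: 6.63
ee_pos: [0.4012, 0.2637, 0.1187]
tcp_rot: [[-0.526, 0.85, 0.015], [0.851, 0.526, 0.003], [-0.005, 0.015, -1.0]]
ft_force: [-1.1, -0.4, -0.2]
width: 0.0004
```

```bash
python3 to.py .396 .263 .08 212; python3 - <<'E'
from h import *
f=look("side","s4"); crop(f,"s4c",190,170,310,270,6)
print(proj(f,bot.sense()["ee_pos"]))
E
```

```text
t 6.6333 pos [0.4012 0.2637 0.1187] F [-1.1 -0.4 -0.2] w 0.0003608596471686114
shift mm [ 2.3 -5.4 38.6] turn [ 0.015  0.005 -0.005] q [ 0.05  0.37 -0.83  2.04  0.37  0.87 -0.43]
[236.7 226.8]
```

View pics/s4c.png

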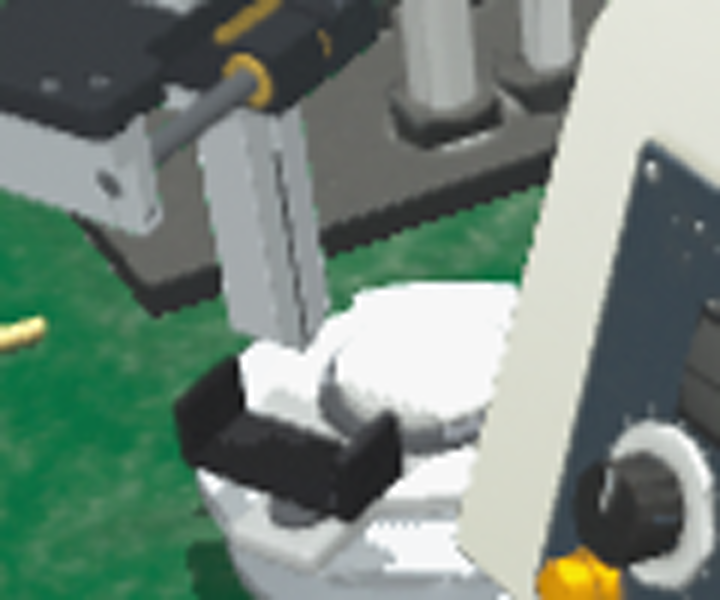

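The fingertips' lower end is at about px (236.5,226), where the calibration puts it, and the saddle is below at about (237.5,244). Lowering between the lips.

{"name": "play_rows", "arguments": {"motion": [1,-2,12,0.006,0.002,0,0,1,-2,12,0.005,0.002,0,0,0,-1,10,0.004,0,0,0,0,0,0,0,0,0,0]}}

```text
time: 7.02
ee_pos: [0.3969, 0.2639, 0.084]
tcp_rot: [[-0.526, 0.851, 0.001], [0.851, 0.526, -0.0], [-0.001, 0.001, -1.0]]
ft_force: [-1.4, 0.6, -0.2]
width: 0.0008
```

```bash
python3 to.py .396 .263 .066 212; python3 - <<'E'
from h import *
f=look("side","s5"); crop(f,"s5c",190,170,310,270,6)
E
```

```text
t 7.0167 pos [0.3969 0.2639 0.084 ] F [-1.4  0.6 -0.2] w 0.0007962457416718174
shift mm [-0.3 -1.3 18. ] turn [ 0.001  0.001 -0.005] q [ 0.01  0.43 -0.79  2.06  0.42  0.81 -0.48]
```

View pics/s5c.png

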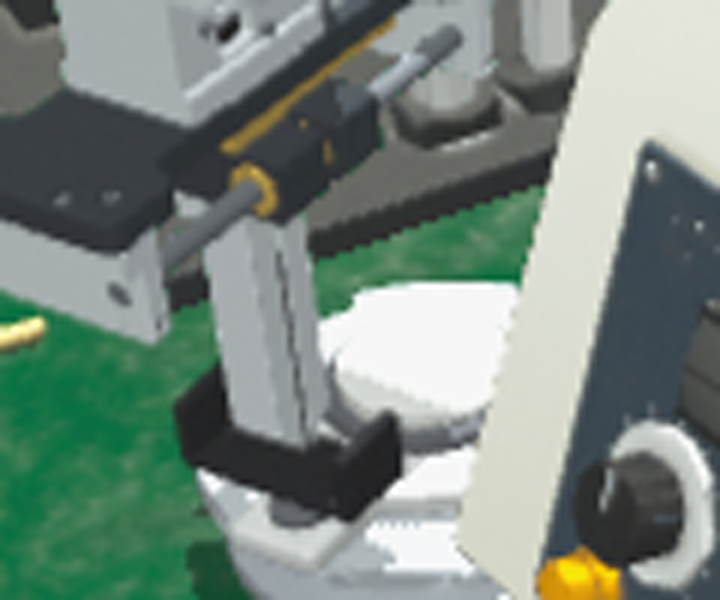

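{"name": "play_rows", "arguments": {"motion": [0,-1,5,0,0,0,0,0,0,5,0,0,0,0,0,0,4,0,0,0,0,0,0,3,0,0,0,0,0,0,0,0,0,0,0]}}

```text
time: 7.48
ee_pos: [0.3966, 0.2643, 0.0672]
tcp_rot: [[-0.526, 0.85, 0.003], [0.85, 0.526, 0.001], [-0.001, 0.003, -1.0]]
ft_force: [-1.9, -1.3, 6.3]
width: 0.0006
```

{"name": "play_rows", "arguments": {"motion": [0,0,1.5,0,0,0,0,0,0,0.3,0,0,0,0,0,0,0,0,0,0,0]}}

```text
time: 7.73
ee_pos: [0.3966, 0.2643, 0.0654]
tcp_rot: [[-0.527, 0.85, 0.004], [0.85, 0.527, 0.0], [-0.002, 0.003, -1.0]]
ft_force: [-1.8, -2.1, 6.5]
width: 0.0005
```

```bash
python3 to.py .396 .263 .066 212
```

```text
t 7.7333 pos [0.3966 0.2643 0.0654] F [-1.8 -2.1  6.5] w 0.0004754820866206285
shift mm [-0.8 -1.2 -0.6] turn [ 0.003  0.002 -0.004] q [-0.01  0.46 -0.77  2.07  0.46  0.78 -0.51]
```

{"name": "play_rows", "arguments": {"motion": [4,0,0,0,0,0.055,0,4,0.1,0,0,0,0.055,0,4,0.1,0,0,0,0.055,0,4,0.1,0,0,0,0.055,0,4,0.1,0,0,0,0.055,0,0,0,0,0,0,0,0]}}

```text
time: 8.23
ee_pos: [0.389, 0.2823, 0.066]
tcp_rot: [[-0.262, 0.965, 0.006], [0.965, 0.262, -0.002], [-0.003, 0.005, -1.0]]
ft_force: [-4.3, 1.5, 6.6]
width: 0.0008
```

```bash
cat > pol.py <<'E'
from h import *
s=bot.sense();d=s["ee_pos"][:2]-np.array([.457,.301]);R=np.array(s["tcp_rot"])
a=np.degrees(np.arctan2(d[1],d[0]))%360;ty=np.degrees(np.arctan2(-R[1,1],-R[0,1]))%360
F=R.T@s["ft_force"]
print("t",s["time"],"r",1000*np.hypot(*d),"tcp ang",a,"tool ang",ty,"z",s["ee_pos"][2],"Ftool",F,"tilt",R[:,2])
E
python3 pol.py;python3 - <<'E'
from h import *
f=look("side","s6"); crop(f,"s6c",190,170,310,270,6)
E
```

```text
t 8.2333 r 70.51924181259155 tcp ang 195.3381293524808 tool ang 195.16510839784382 z 0.06602233195467211 Ftool [ 2.59434215 -3.76168714 -6.58984305] tilt [ 0.00576182 -0.00161935 -0.99998209]
```

View pics/s6c.png

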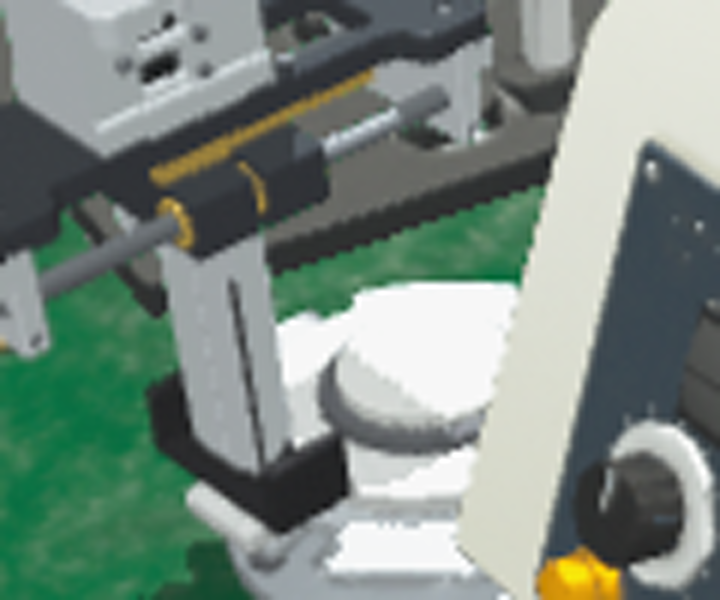

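The saddle has gone round with the fingers by about 15°, with the fingertips still mid-plate. I'll continue the push.

{"name": "play_rows", "arguments": {"motion": [4,0,0.2,0,0,0.055,0,4,0,0.2,0,0,0.055,0,4,0,0.2,0,0,0.055,0,4,0,0.2,0,0,0.055,0,4,0,0.2,0,0,0.055,0,0,0,0,0,0,0,0]}}

```text
time: 8.78
ee_pos: [0.3863, 0.303, 0.0659]
tcp_rot: [[0.022, 1.0, 0.008], [1.0, -0.021, -0.002], [-0.002, 0.008, -1.0]]
ft_force: [-3.8, 0.4, 7.1]
width: 0.0009
```

```bash
python3 pol.py;python3 - <<'E'
from h import *
f=look("side","s7",["saddle"]); crop(f,"s7c",190,170,310,270,6)
E
```

```text
t 8.7833 r 70.68857572273348 tcp ang 178.36907161875803 tool ang 178.76886625918237 z 0.06591567058786778 Ftool [ 0.25823766 -3.71297005 -7.14612256] tilt [ 0.00817212 -0.00200729 -0.99996459]
side saddle [([0.39, 0.3034, 0.0663], 0.62)]
```

View pics/s7c.png

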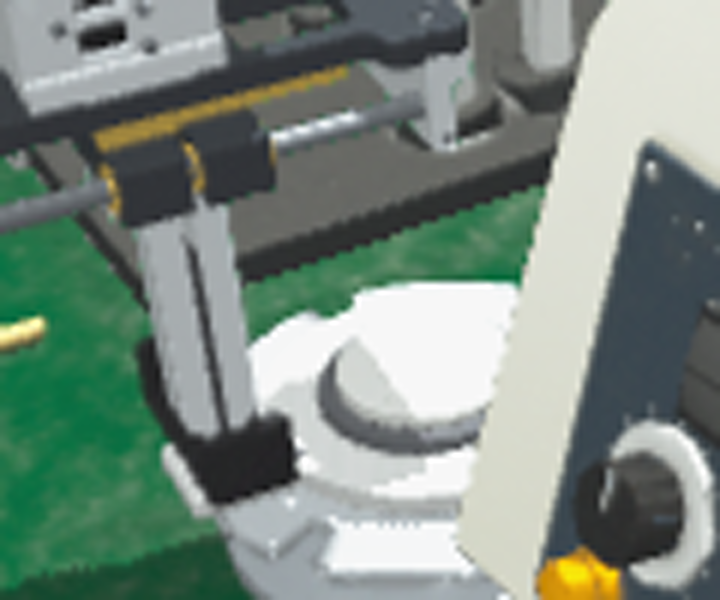

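Turned about 33°. I'll lift off the saddle plate, staying below the lip tops, so the plunger rests under the index plate and only the lip gets pushed.

{"name": "play_rows", "arguments": {"motion": [0,0,-5,0,0,0,0,0,0,-5,0,0,0,0,0,0,-5,0,0,0,0,0,0,0,0,0,0,0]}}

```text
time: 9.22
ee_pos: [0.3865, 0.3035, 0.0825]
tcp_rot: [[0.017, 1.0, 0.009], [1.0, -0.017, -0.001], [-0.001, 0.009, -1.0]]
ft_force: [0.3, -0.3, 0.0]
width: 0.0002
```

```bash
python3 pol.py;python3 - <<'E'
from h import *
f=look("side","s8",["saddle"]); crop(f,"s8c",190,170,310,270,6)
E
```

```text
t 9.2167 r 70.5839216421982 tcp ang 177.9611188639167 tool ang 179.0095952050526 z 0.08246442058872017 Ftool [-0.31946528  0.25956813 -0.03014907] tilt [ 0.00916057 -0.00102296 -0.99995752]
side saddle [([0.3877, 0.3014, 0.0681], 0.63)]
```

View pics/s8c.png

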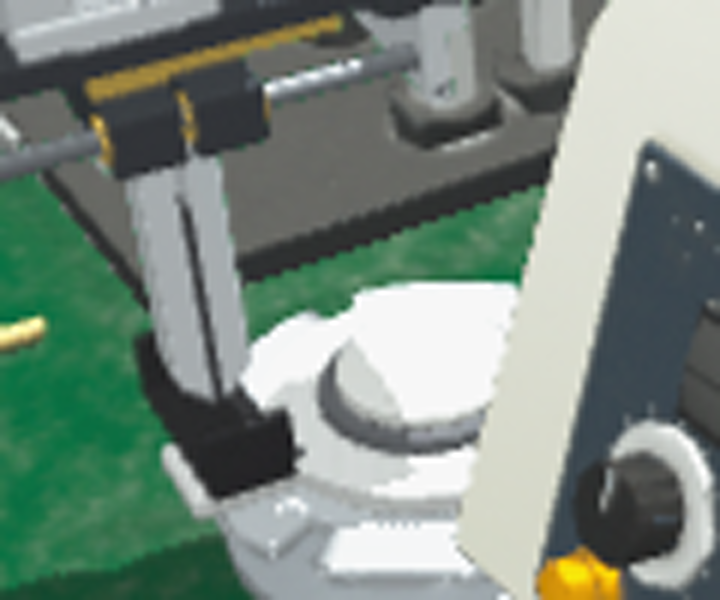

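The plunger stayed down, resting under the index plate, and the tips are free between the lips. Now I'll move on to the leading lip.

{"name": "play_rows", "arguments": {"motion": [4,-0.3,0.5,0,0,0.055,0,4,-0.2,0.4,0,0,0.055,0,4,0,0.1,0,0,0.055,0,4,0,0.1,0,0,0.055,0,4,0,0.1,0,0,0.055,0,4,0,0.1,0,0,0.055,0,0,0,0,0,0,0,0]}}

```text
time: 9.9
ee_pos: [0.3894, 0.3246, 0.0788]
tcp_rot: [[0.357, 0.934, 0.006], [0.934, -0.357, -0.006], [-0.003, 0.008, -1.0]]
ft_force: [-1.1, -0.2, -0.5]
width: 0.0006
```

```bash
python3 pol.py;python3 - <<'E'
from h import *
f=look("side","s9",["saddle"]); crop(f,"s9c",190,170,310,270,6)
E
```

```text
t 9.9 r 71.63647570029578 tcp ang 160.74999088341409 tool ang 159.06822348056966 z 0.07877421416166148 Ftool [-0.62536659 -0.94690363  0.44523867] tilt [ 0.00634705 -0.00565096 -0.99996389]
side saddle [([0.3905, 0.3121, 0.0652], 0.87)]
```

View pics/s9c.png

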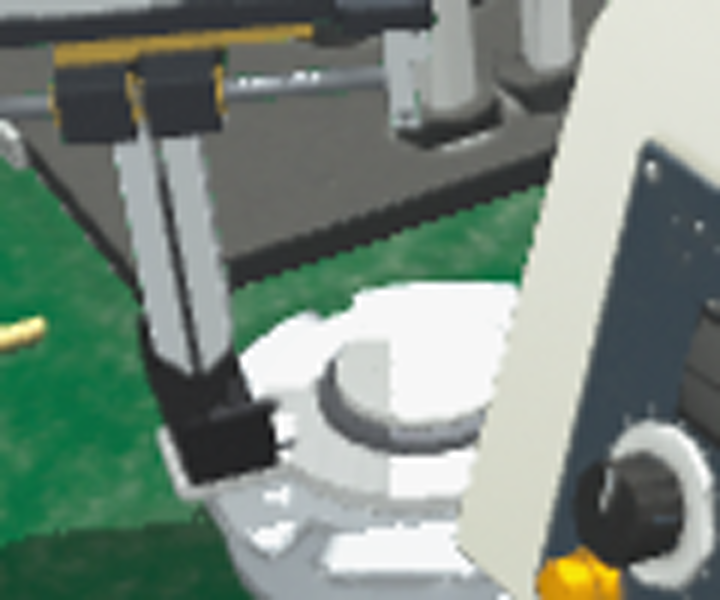

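{"name": "play_rows", "arguments": {"motion": [3,0,-1,0,0,0.035,0,3,0,-0.8,0,0,0.035,0,3,0,-0.5,0,0,0.035,0,3,0,0,0,0,0.035,0,0,0,0,0,0,0,0]}}

```text
time: 10.42
ee_pos: [0.3918, 0.3306, 0.0789]
tcp_rot: [[0.477, 0.879, 0.001], [0.879, -0.477, -0.013], [-0.011, 0.007, -1.0]]
ft_force: [-0.1, -0.6, 0.7]
width: 0.0007
```

```bash
python3 pol.py;python3 - <<'E'
from h import *
f=look("side","s10",["saddle"]); crop(f,"s10c",190,170,310,270,6)
E
```

```text
t 10.4167 r 71.63005058001812 tcp ang 155.62425668538742 tool ang 151.51480236455896 z 0.07885899504359922 Ftool [-0.62755562  0.21910351 -0.701634  ] tilt [ 6.25755900e-04 -1.27779135e-02 -9.99918163e-01]
side saddle [([0.3939, 0.318, 0.0675], 0.8)]
```

View pics/s10c.png

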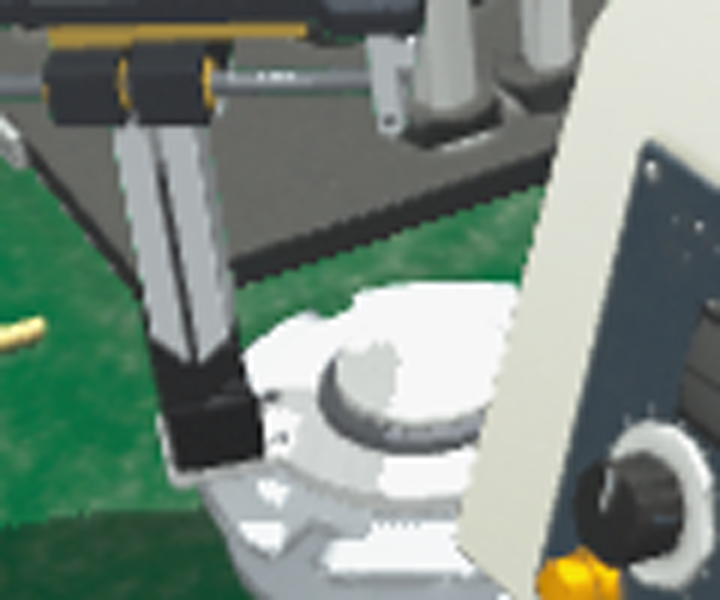

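```bash
python3 to.py .392 .331 .081 150; python3 -c "
from h import *
s=bot.sense();print(np.round(s['q'],3),np.round(s['joint_efforts'],1),s['moment'])"
```

```text
t 10.5167 pos [0.3918 0.3306 0.0789] F [-0.4 -0.4  0.6] w 0.0005867052699327051
shift mm [ 0.5  0.  -2.1] turn [0.007 0.01  0.029] q [-0.33  0.44 -0.53  1.98  0.32  0.81 -1.54]
[-0.33   0.441 -0.531  1.978  0.315  0.811 -1.535] [ -0.5 -71.6  -8.7 -33.   -0.1  -0.1  -0.3] [-0.20585697 -0.02174008 -0.00725089]
```

{"name": "play_rows", "arguments": {"motion": [4,0,-2,0.004,0.005,0.03,0,4,0,-1,0.004,0.005,0.03,0,4,0,-1,0,0.004,0.03,0,4,0,-1,0,0.003,0.03,0]}}

```text
time: 10.85
ee_pos: [0.3984, 0.3403, 0.0824]
tcp_rot: [[0.579, 0.815, -0.002], [0.815, -0.579, 0.001], [-0.001, -0.002, -1.0]]
ft_force: [-3.4, -6.3, -1.6]
width: 0.0009
```

```bash
python3 pol.py;python3 - <<'E'
from h import *
f=look("side","s11",["saddle"]); crop(f,"s11c",190,170,310,270,6)
E
```

```text
t 10.85 r 70.5770228593663 tcp ang 146.1436758658202 tool ang 144.61070312888532 z 0.08235696408273141 Ftool [-7.11589817  0.89687037  1.64385924] tilt [-2.39513678e-03  6.79803175e-04 -9.99996901e-01]
side saddle [([0.3907, 0.3258, 0.067], 0.63)]
```

View pics/s11c.png

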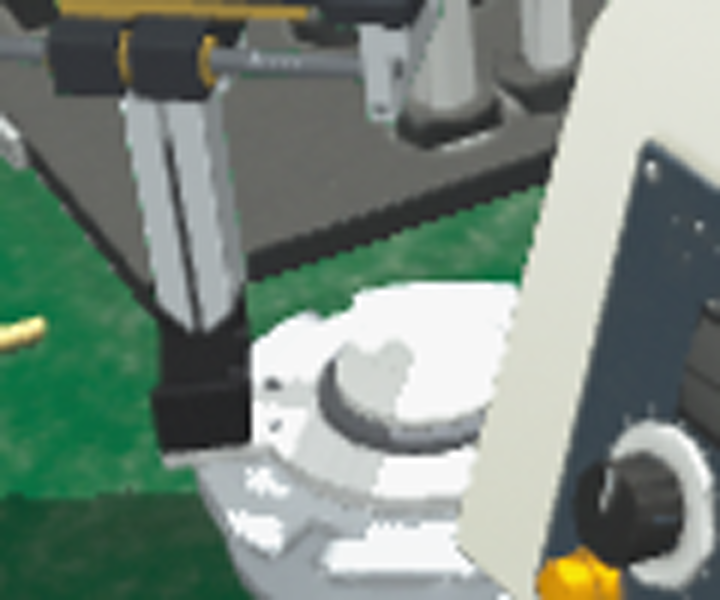

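{"name": "play_rows", "arguments": {"motion": [3,0,0.5,0,0,0.04,0,3,0,0.5,0,0,0.04,0,0,0,0,0,0,0,0]}}

```text
time: 11.2
ee_pos: [0.4026, 0.3456, 0.0819]
tcp_rot: [[0.642, 0.767, -0.001], [0.767, -0.642, 0.002], [0.001, -0.002, -1.0]]
ft_force: [0.3, -0.7, 0.7]
width: 0.0005
```

```bash
python3 pol.py;python3 - <<'E'
from h import *
f=look("side","s12",["saddle"]); crop(f,"s12c",190,170,310,270,6)
E
```

```text
t 11.2 r 70.35286612494488 tcp ang 140.6388308254133 tool ang 140.08878182026214 z 0.08194703737658282 Ftool [-0.37215357  0.64265907 -0.74020354] tilt [-0.00123073  0.00222462 -0.99999677]
side saddle [([0.3951, 0.3316, 0.0763], 0.88)]
```

View pics/s12c.png

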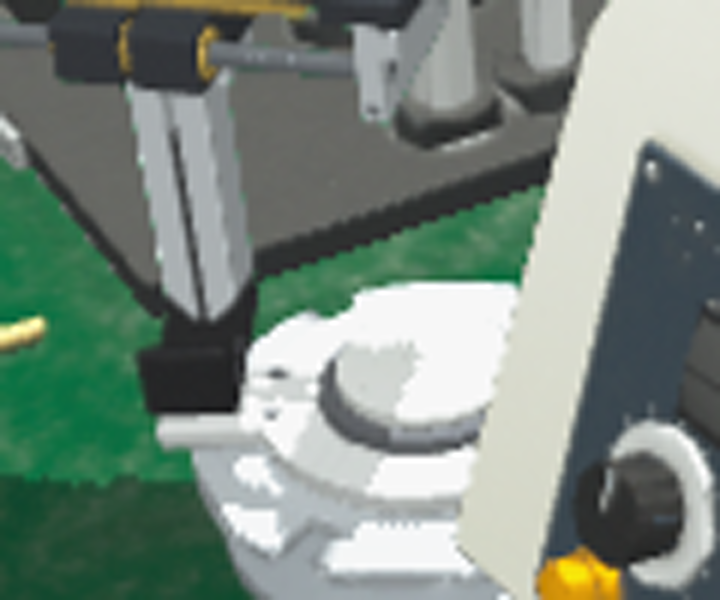

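The saddle has sprung up: the gap over the bracket shows, and it measures z ≈ 0.076 at about 153°. I'll back off the lip and go straight up.

{"name": "play_rows", "arguments": {"motion": [-4,0,-1,0,0,0,0,-5,0,-1,0,0,0,0,-4,0,-3,0,0,0,0,0,0,-10,0,0,0,0,0,0,-15,0,0,0,0,0,0,-20,0,0,0,0,0,0,-20,0,0,0,0,0,0,-20,0,0,0,0,0,0,-20,0,0,0,0,0,0,-20,0,0,0,0,0,0,-20,0,0,0,0,0,0,-20,0,0,0,0,0,0,-20,0,0,0,0,0,0,-20,0,0,0,0,0,0,-20,0,0,0,0]}}

```text
time: 12.55
ee_pos: [0.3885, 0.3311, 0.3298]
tcp_rot: [[0.63, 0.777, -0.001], [0.777, -0.63, 0.003], [0.001, -0.003, -1.0]]
ft_force: [0.3, 0.3, 0.4]
width: 0.0004
```

```bash
python3 pol.py;python3 - <<'E'
from h import *
f=look("side","s13",["saddle","test_block","paste_tin","specimen","anvil_cap"]); crop(f,"s13c",190,170,310,270,6)
f=look("top","t13",["saddle","bottle"])
E
```

```text
t 12.55 r 74.79684284607563 tcp ang 156.27568787292307 tool ang 140.96085129777637 z 0.3297819619580707 Ftool [ 0.42917734  0.00795643 -0.43410665] tilt [-0.00118023  0.00278879 -0.99999541]
side saddle [([0.3989, 0.3371, 0.077], 0.91), ([0.4613, 0.3064, 0.0581], 0.29)]
side test_block [([0.4618, 0.3026, 0.0545], 0.84)]
side paste_tin [([0.3946, 0.165, 0.0041], 0.87)]
side specimen [([0.3878, 0.0033, 0.0038], 0.68)]
side anvil_cap [([0.3845, 0.0751, -0.0023], 0.94)]
top saddle [([0.3901, 0.3334, 0.0796], 0.51)]
top bottle [([0.4574, 0.3024, 0.0557], 0.61), ([0.6604, 0.3933, -0.0004], 0.6)]
```

View pics/s13c.png

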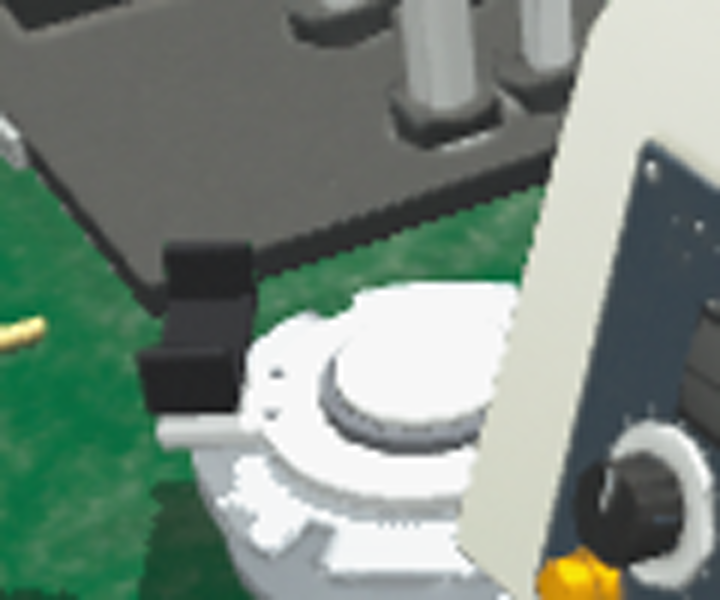

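View pics/t13.png

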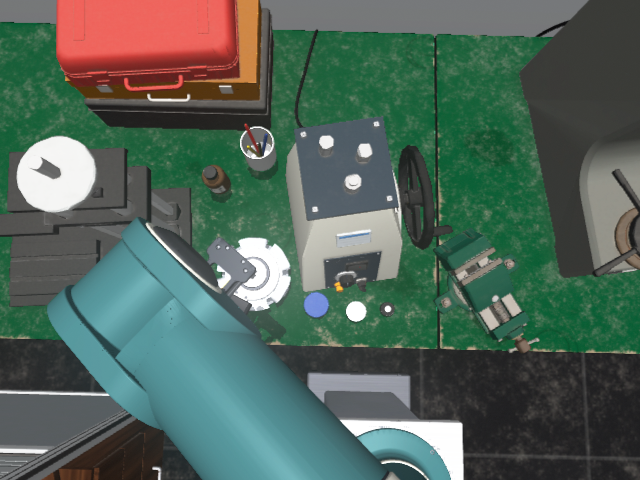

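The side view shows the saddle up over its bracket at px ~(224,225), the block in its seat, and the small items unmoved. Next I'll check the angle and height by projecting the expected locked saddle.

```bash
python3 - <<'E'
from h import *
f=look("side","s14")
im=np.ascontiguousarray(f["pixels"][:,:,::-1]);im=cv2.resize(im[170:270,190:310],None,fx=6,fy=6,interpolation=cv2.INTER_CUBIC)
for th,col in((152,(0,0,255)),):
  for z0,c in((.076,(0,0,255)),(.068,(255,255,0))):
    a=np.radians(th);er=np.array([np.cos(a),np.sin(a)]);et=np.array([-er[1],er[0]]);o=np.array([.459,.302])
    for s in(-1,1):
      q=[proj(f,np.r_[o+er*r+et*t*s,z0+.02]) for r,t in((.057,.027),(.087,.027),(.087,.033),(.057,.033))]
      q=np.int32([((u-190+.5)*6,(v-170+.5)*6) for u,v in q]);cv2.polylines(im,[q],True,c,1)
cv2.imwrite("pics/s14c.png",im)
E
```

View pics/s14c.png

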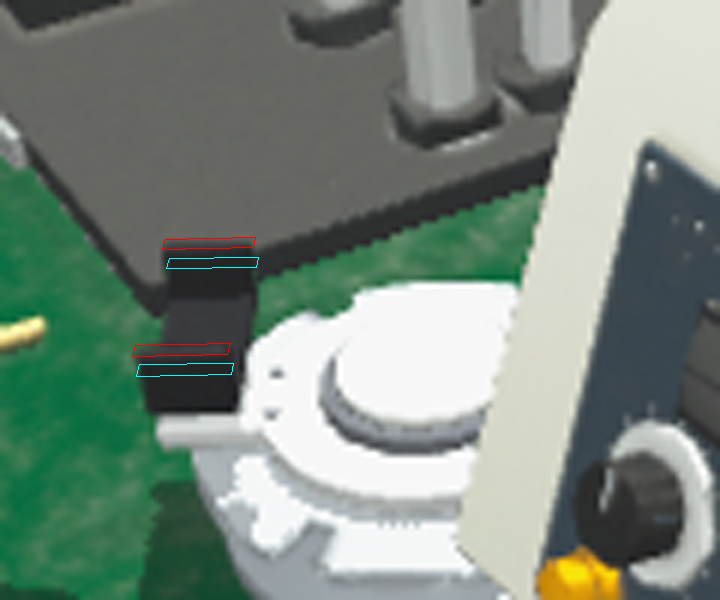

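The projected outline of the fully raised saddle at 152° (red) lies on the real lips, while the pushed-in outline (cyan) does not. Handing in.

```bash
python3 -c "
from cell import bot
print(bot.finish_job())"
```

```text
the job is handed in; nothing more can be done
None
```

The table is on the next notch, 60° clockwise, and the plunger has sprung back up. I handed the job in at about 12.7 s of the 58 s allowed, with the fingers clear above the table.

I pressed the saddle down about 10 mm with the shut fingertips (about 7 N) and turned the table about 33°. Then I lifted off the saddle plate and pushed only the leading lip, gently, until the plunger sprang up by itself. The largest sideways force I read was about 7 N. After that I backed off the lip and went straight up.

**Final checks:**
- **Angle:** the saddle went from about 212° to about 152°. In the side view its lips match the outline I projected for a fully raised saddle at 152°.
- **Plunger height:** the network put the saddle at 77 mm (side camera) and 80 mm (top camera), against 76 mm nominal when up.
- **Other things:** the test block is in its seat. The tin, specimen, anvil cap and bottle are within about 5 mm of their first readings, which is about the measurement noise.

**Not settled:**
- I did not push the table again to confirm the lock.
- The two cameras disagree by up to about 9 mm on the saddle position. The top-camera reading came with a low score because the arm partly covered it.
- The network's best guess for the bottle in the last top view was actually the test block. Its second guess is the bottle, where it was before.

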